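# Open the music box and start it

### The arm

A 6-joint arm with a two-finger parallel gripper is mounted at the origin on the work surface. World frame = base frame: x ahead of the robot, y to its left, z up, the work surface at z = 0. Lengths are in m, angles in degrees, forces in N, time in s.
With the tool pointing down it reaches from about 0.35 to 0.875 m from the base axis. Payload 4.2 kg.
Tool frame: the origin (TCP) lies midway between the tips of the shut fingers; the grasp point (between the pads) lies 19 mm behind it; y points along the fingers, z is the direction in which the jaws open and shut, and the axes are right-handed (so a half turn about y gives the same grasp; the last joint's range is limited). The gripper opens to 87 mm and grips with 3 to 60 N. Pads are 19 mm wide; open, the fingers measure 117 mm over their backs; the gripper's body (75 mm by 190 mm) begins 51 mm behind the grasp point.
Start: joints at [88.556, 22.042, 0.453, 0, -68.411, -14.817], TCP at [0.175, 0.6, 0.223] pointing down, gripper open.
Joint ranges: [-179.83, 179.83], [-69.29, 118.12], [-61.27, 80.66], [-181.25, 117.63], [-171.15, -9.14], [-177.46, 177.46]. Speed limits (degrees/s): [159.86, 159.86, 180, 180, 180, 180].

### API

Orientations are given as [roll, pitch, yaw] about the fixed x, y, z axes, in that order (R = Rz(yaw) Ry(pitch) Rx(roll)).
In Python, from workcell import env gives the robot as it stands. The module is installed in compiled form; this text tells all that it offers. Calls block until the motion is done:
- env.goto(position, orientation): joint-space move of the TCP to a pose.
- env.move_straight(position, rotation=None, rate=0.15, force_limit=None): straight line of the TCP; rotation=None keeps the orientation; rate is the mean speed in m/s. With force_limit (N) it stops when the force on the tool has changed by that much, and returns True; else False.
- env.set_joints(angles): joint-space move.
- env.gripper_to(opening, grasp_force=None): opening from 0.0 (shut) to 1.0 (fully open); grasp_force is the grip in N (None keeps the last); returns when the fingers have stopped.
- env.dwell(seconds).
- env.inverse_kinematics(position, orientation): joint angles nearest the present ones, or None.
- env.read_state(): the state.
- env.grab_frame(name): name is "side" or "top" or "wrist"; returns a dict with "image" (384x512x3 uint8, blue, green, red), "fx", "fy", "cx", "cy" (pixels), "position" and "orientation" of the camera in the world. Camera axes: x right, y up, looking along -z (the intrinsics and any distortion apply to the point x, -y, -z); pixel columns grow to the right and rows downward; lengths in m; the calibration is good to about 2 mm. A picture is of the moment at which its call begins. There is no depth.
A pose or a line that the arm cannot do raises env.Unreachable and nothing moves.
- env.close_job(): hands the job in, once; it reports no verdict.
Trained networks look in a picture, given as the dict that the camera call returned (one of the last four; its "shot" number tells which), for a name from the list of things; names that differ only in an ending like _2 or _b are one class to them, and where a whole thing is asked for, a point or a joint stands for the part that bears it (a point fixed in the world has none). Each returns a list of dicts, best first, with "score" (0 to 1); they miss things now and then, are a little off and sometimes report something else, mostly with a low value. They report only what shows in the picture. A call takes as long as a camera call.
- env.search_frame(picture, thing): "xyz" ([x, y, z] in m, in world coordinates, good to about 4 mm: the middle of the surface that is visible of it).
- env.trace(picture, thing): "mask" (384x512 bool, what is visible of it).
The state is a dict: "clock": time; "joint_positions": joint angles; "qvel": joint speeds; "joint_torque": joint torques, N m; "position": TCP position; "tool_rot": TCP orientation; "force": force on the tool from outside, world axes, zero at the start; "wrist_torque": the same for the moment, N m; "opening": opening from 0.0 (shut) to 1.0 (fully open).
Only numpy, scipy, OpenCV 4.12 (cv2) and the standard library are available. Lean on these libraries where they do the work, as an engineer would, in place of code of your own. Each camera call takes 0.05 s, during which the arm holds its last target. There are 200 camera calls.

### The job

Test the dark wooden music box on the pricing bench: with a fingertip under its brass tab, swing the lid up and over past upright, without flinging it, so that it stays wide open by itself; then press the red button inside fully down and let it go. Touch only: do not pick up, tip or shove the box, and leave everything else on the bench where it stands.

Things in the scene. Friction and masses are not known exactly. Their poses are not given: they have to be found in the camera images.
- music_box: dark walnut box, loose, about 2 kg, 130 mm deep (x) by 200 wide (y) by 100 high without the 10 mm lid, walls 8. Origin: centre of the underside; x points from the tab side to the hinge, z up. The tab faces the robot's right (-y) within 30 degrees; the bench is free 120 mm before it. Inside, on a deck 58 mm up, a brass drum and comb (-y half, below the rim) and the red button (+y half)
- lid (a joint): angle of the lid, rad: 0 shut, grows as the tab comes up, 1.92 is the stop, where it leans back. The lid (130 by 200 by 10 mm, about 0.26 kg, free-swinging hinge with slight damping) falls shut if left below about 1.5 and falls open to the stop if left above about 1.6
- tab (a point): middle of the front lower edge of the brass tab on the lid's front edge; the tab is 40 mm wide, 6 mm thick and stands out 28 mm in front of the box, its underside 100 mm above the bench with nothing beneath it. The point swings with the lid, 158 mm from the hinge; axes as the lid's: x to the hinge, y along it, z out of the lid's upper face
- hinge (a point): point on the hinge axis at its middle, at the lid's lower face: 65 mm behind the middle of the box, 100 mm above its underside; its y axis is the hinge axis
- start_top (a point): middle of the top of the red round push button (26 mm across, in a brass housing) inside the box, 80 mm above the box underside, 20 mm below the rim; z up is the way out; pressed straight down it springs back
- start (a joint): travel of the red button, m: 0 up, 0.006 fully down (about 5 N)
- toy_truck: red toy pickup, 100 by 58 by 54 mm, beside or behind the box, at least 25 mm clear of it and of the open lid; origin under its middle; leave it
- figurine: white china figurine with a blue hat, 52 mm across, 89 mm high, beside or behind the box where the truck is not; origin under its middle; leave it
- butter_mould: turned wooden butter mould, 72 mm across, 104 mm high; leave it
- mug: blue mug, 80 mm across, 90 mm high; leave it
- keepsake_box: light wooden box, 124 by 174 by 84 mm, without a tab; leave it
- film_cases: stack of four film cases, 143 by 197 by 56 mm; leave it
- glass_jar: green glass jar with a steel cap, 70 mm across, 110 mm high; leave it

How it is judged:
By the outcome, as a careful person would: the job done as asked, in the order asked, and still so for the second after the job is handed in, with the robot touching nothing.
It also fails if it takes over 51 s, if anything falls off the work surface, if the arm or the gripper's body presses on something with over 40 N, if the wrist force passes 120 N, or if a joint passes its speed limit or range.

## Working session

There is one attempt and no reset: what is moved stays moved. The work goes in short steps, each a Python script; the robot and the scene stay as the last script left them, time stands still between calls to the robot, and variables do not carry over. Pictures are saved under pics/ and viewed, about 8 in all and at most 12, crops included, and the job is handed in when it is done.

```bash
mkdir -p pics; python3 - <<'E'
from workcell import env
import cv2,numpy as np
s=env.read_state();print(s['clock'],s['position'],s['tool_rot'],s['opening'])
ims=[]
for n in ['top','side']:
    p=env.grab_frame(n);ims.append(p['image']);print(n,p['fx'],p['fy'],p['cx'],p['cy'],p['position'],p['orientation'],[k for k in p])
    for t in ['music_box','lid','tab','hinge','start_top','toy_truck','figurine','keepsake_box','butter_mould','mug','film_cases','glass_jar']:
        r=env.search_frame(p,t);print(t,[(np.round(d['xyz'],3).tolist(),round(d['score'],2)) for d in r[:2]])
    cv2.imwrite(f'pics/{n}0.png',p['image'])
cv2.imwrite('pics/a.png',cv2.resize(np.hstack(ims),(800,300)))
E
```

```text
0.0 [0.1747848  0.59941362 0.22144739] [-8.98730094e+01  3.61899446e-03  1.63731021e+02] 0.9977724055036402
top 397.5606745676715 397.5606745676715 255.72946270873973 183.4546207246662 [0.29708498 0.02326154 1.50997553] [  9.94191411  -0.97240075 -91.08350811] ['image', 'fx', 'fy', 'cx', 'cy', 'position', 'orientation', 'shot']
music_box [([0.541, 0.035, 0.11], 0.82)]
lid [([0.544, 0.035, 0.11], 0.78)]
tab []
hinge [([0.547, 0.033, 0.112], 0.85)]
start_top []
toy_truck [([0.612, 0.259, 0.038], 0.93)]
figurine [([0.7, -0.044, 0.046], 0.53)]
keepsake_box [([0.381, 0.532, 0.084], 0.74), ([0.568, -0.5, 0.043], 0.61)]
butter_mould [([0.563, 0.452, 0.064], 0.85)]
mug [([0.568, -0.501, 0.044], 0.63), ([0.546, 0.032, 0.112], 0.61)]
film_cases [([0.382, -0.547, 0.057], 0.76)]
glass_jar [([0.664, -0.413, 0.11], 0.6)]
side 398.8395424230541 398.8395424230541 259.7723349845921 196.96103362492644 [-0.04945538 -0.65274293  1.14773326] [ 40.70743706  -0.96432564 -42.37616897] ['image', 'fx', 'fy', 'cx', 'cy', 'position', 'orientation', 'shot']
music_box [([0.532, 0.004, 0.112], 0.93)]
lid [([0.544, 0.031, 0.11], 0.69)]
tab [([0.544, 0.028, 0.115], 0.71)]
hinge [([0.542, 0.029, 0.113], 0.7), ([0.698, -0.052, 0.038], 0.61)]
start_top []
toy_truck [([0.607, 0.247, 0.038], 0.8), ([0.384, -0.541, 0.057], 0.18)]
figurine [([0.704, -0.052, 0.038], 0.75)]
keepsake_box [([0.372, 0.509, 0.084], 0.71)]
butter_mould [([0.562, 0.448, 0.059], 0.86), ([0.558, -0.495, 0.054], 0.4)]
mug [([0.558, -0.493, 0.053], 0.85)]
film_cases [([0.385, -0.54, 0.06], 0.83), ([0.532, 0.003, 0.113], 0.35)]
glass_jar [([0.66, -0.43, 0.089], 0.77), ([0.607, 0.25, 0.038], 0.53)]
```

View pics/top0.png

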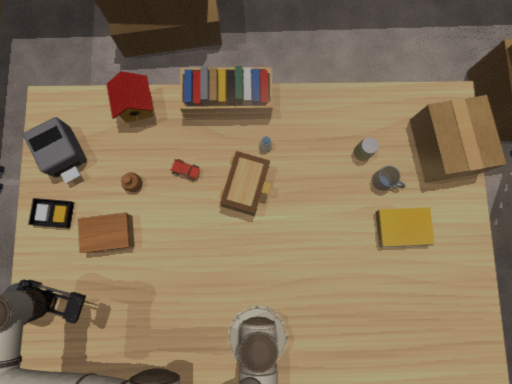

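View pics/side0.png

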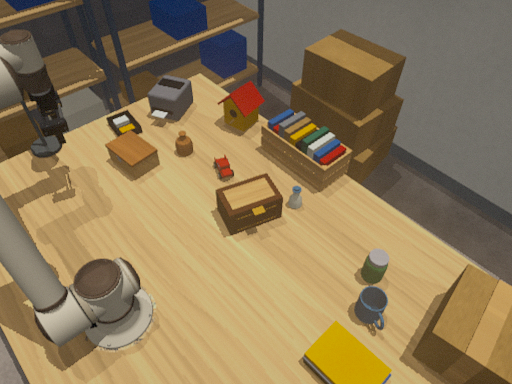

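```bash
cat >h.py <<'E'
from workcell import env
import cv2,numpy as np
from scipy.spatial.transform import Rotation as R
from scipy.optimize import minimize
def rpy(d,jaw):
    d=np.array(d,float)/np.linalg.norm(d);z=np.array(jaw,float);z-=d*(z@d);z/=np.linalg.norm(z)
    return R.from_matrix(np.column_stack([np.cross(d,z),d,z])).as_euler('xyz',degrees=True)
def proj(p,X):
    c=R.from_euler('xyz',p['orientation'],degrees=True).as_matrix().T@(np.atleast_2d(X)-p['position']).T
    return np.column_stack([p['cx']+p['fx']*c[0]/-c[2],p['cy']-p['fy']*c[1]/-c[2]])
def world(p,uv,z):
    Rm=R.from_euler('xyz',p['orientation'],degrees=True).as_matrix()
    r=Rm@np.array([(uv[0]-p['cx'])/p['fx'],-(uv[1]-p['cy'])/p['fy'],-1]);c=np.array(p['position'])
    return c+r*(z-c[2])/r[2]
C=np.array([[x,y,z] for x in(-.065,.065) for y in(-.1,.1) for z in(0,.11)])
T=np.array([[x,y,z] for x in(-.093,-.065) for y in(-.02,.02) for z in(.1,.106)])
def tow(q,X):
    c,s=np.cos(q[2]),np.sin(q[2]);X=np.atleast_2d(X)
    return np.column_stack([q[0]+c*X[:,0]-s*X[:,1],q[1]+s*X[:,0]+c*X[:,1],X[:,2]])
def iou(q,p,m,S=4):
    im=np.zeros((384*S,512*S),np.uint8)
    for P in(C,T):
        cv2.fillConvexPoly(im,cv2.convexHull(((proj(p,tow(q,P))+.5)*S-.5).round().astype(np.int32)),1)
    M=cv2.resize(m.astype(np.uint8),None,fx=S,fy=S,interpolation=cv2.INTER_NEAREST)
    return (im&M).sum()/(im|M).sum()
def fit(pm,q0):
    f=lambda v:-np.mean([iou(np.array(q0)+np.array(v)*[.01,.01,.1],p,m) for p,m in pm])
    r=min((minimize(f,v0,method='Nelder-Mead',options=dict(initial_simplex=np.array(v0)+np.vstack([np.zeros(3),np.eye(3)*1.5]),xatol=.01,fatol=1e-5)) for v0 in([0,0,0],[0,0,1.5],[0,0,-1.5])),key=lambda r:r.fun)
    return np.array(q0)+r.x*[.01,.01,.1],-r.fun
E
python3 - <<'E'
from h import *
q0=[.54,.035,np.radians(72)]
pm=[]
for n in['top','side']:
    p=env.grab_frame(n);m=env.trace(p,'music_box');print(n,[(d['score'],d['mask'].sum()) for d in m]);pm.append((p,m[0]['mask']))
q,s=fit(pm,q0);print('both',q,np.degrees(q[2]),s)
for x in pm:print(fit([x],q))
u=np.array([np.cos(q[2]),np.sin(q[2]),0])
env.gripper_to(0.0)
w=np.array([q[0],q[1],0])-.1*u
env.goto([w[0],w[1],.38],rpy([0,0,-1],[u[1],-u[0],0]))
p=env.grab_frame('wrist');print(p['position'],p['orientation'],env.read_state()['clock'])
m=env.trace(p,'music_box');print([(d['score'],d['mask'].sum()) for d in m])
print('tab',[(d['xyz'],d['score']) for d in env.search_frame(p,'tab')])
im=p['image'].copy()
if m:
    print(fit([(p,m[0]['mask'])],q)); cv2.drawContours(im,cv2.findContours(m[0]['mask'].astype(np.uint8),0,2)[0],-1,(0,255,0),1)
for P in(C,T):
    for a in proj(p,tow(q,P)):cv2.circle(im,tuple(int(v) for v in np.clip(a.round(),-999,2000)),2,(0,0,255),-1)
cv2.imwrite('pics/w1.png',im)
E
```

```text
top [(0.7, np.int64(2279))]
side [(0.93, np.int64(2815)), (0.39, np.int64(1775))]
both [0.55034626 0.03572099 1.28565145] 73.66240191665541 0.9524989041203554
(array([0.55091873, 0.03512105, 1.27236573]), np.float64(0.9485839014794255))
(array([0.54910371, 0.03818842, 1.28617919]), np.float64(0.9669269934414912))
[0.54570646 0.02219047 0.54127471] [-17.83150577  -0.04164659 -16.31973398] 5.7667
[(0.69, np.int64(13436))]
tab [([0.553, 0.0383, 0.1141], 0.93)]
(array([0.55167922, 0.03570536, 1.26692871]), np.float64(0.9700701723829734))
```

View pics/w1.png

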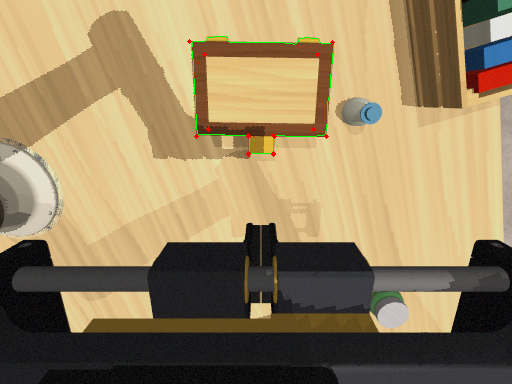

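```bash
cat >>h.py <<'E'
q=np.array([.551,.0357,1.275]);u=np.array([np.cos(q[2]),np.sin(q[2]),0]);Z=np.array([0,0,1.]);hy=np.cross(Z,u)
H=np.array([q[0],q[1],.1])+.065*u
def tcp(th,a,e=.014,t=.0095):
    E=H+.158*(-np.cos(th)*u+np.sin(th)*Z)
    ang=max(th,a) if th<a else th
    K=E+e*((np.cos(a)*u-np.sin(a)*Z) if th<a else (np.cos(th)*u-np.sin(th)*Z))
    return K-t*(np.sin(a)*u+np.cos(a)*Z)
E
python3 - <<'E'
from h import *
for ad in(20,30,40):
  a=np.radians(ad)
  for sg in(1,-1):
    o=rpy(np.cos(a)*u-np.sin(a)*Z,sg*hy)
    s=tcp(0,a)-.006*Z
    pts=[s-.06*u+.15*Z,s-.06*u,s]+[tcp(x,a) for x in np.linspace(0,1.87,9)]
    J=[env.inverse_kinematics(p,o) for p in pts]
    print(ad,sg,np.round(s,3),[None if j is None else np.round(j).astype(int).tolist() for j in J])
E
```

```text
20 1 [ 0.527 -0.044  0.08 ] [[-34, 27, -1, -64, -95, 33], [-34, 41, -5, -64, -87, 48], [-29, 40, -7, -67, -84, 48], [-29, 39, -7, -67, -84, 47], [-29, 36, -7, -67, -85, 43], [-28, 32, -6, -68, -86, 40], [-26, 29, -6, -69, -86, 36], [-24, 27, -6, -70, -85, 33], [-21, 25, -6, -71, -83, 30], [-18, 24, -6, -72, -81, 28], [-14, 23, -6, -74, -78, 27], [-11, 24, -6, -75, -75, 27]]
20 -1 [ 0.527 -0.044  0.08 ] [[-34, 27, -1, -64, -95, -147], [-34, 41, -5, -64, -87, -132], [-29, 40, -7, -67, -84, -132], [-29, 39, -7, -67, -84, -133], [-29, 36, -7, -67, -85, -137], [-28, 32, -6, -68, -86, -140], [-26, 29, -6, -69, -86, -144], [-24, 27, -6, -70, -85, -147], [-21, 25, -6, -71, -83, -150], [-18, 24, -6, -72, -81, -152], [-14, 23, -6, -74, -78, -153], [-11, 24, -6, -75, -75, -153]]
30 1 [ 0.526 -0.046  0.079] [[-31, 23, -1, -57, -89, 28], [-31, 36, -6, -59, -80, 43], [-26, 35, -8, -62, -76, 42], [-26, 34, -8, -62, -76, 41], [-25, 31, -8, -61, -78, 37], [-24, 27, -7, -61, -79, 33], [-22, 25, -6, -62, -79, 29], [-19, 22, -6, -62, -78, 26], [-16, 21, -5, -63, -77, 22], [-13, 20, -5, -64, -75, 20], [-
[... 524 characters left out ...]
, -53, -72, 37], [-21, 31, -10, -55, -68, 35], [-21, 30, -9, -55, -69, 34], [-20, 27, -9, -54, -71, 30], [-19, 23, -8, -54, -72, 26], [-16, 21, -7, -53, -73, 21], [-14, 19, -6, -53, -72, 17], [-11, 17, -5, -54, -71, 14], [-7, 16, -4, -54, -69, 10], [-3, 16, -4, -54, -67, 8], [0, 17, -4, -55, -64, 6]]
40 -1 [ 0.525 -0.049  0.078] [[-26, 20, -2, -50, -83, -158], [-27, 32, -8, -53, -72, -143], [-21, 31, -10, -55, -68, -145], [-21, 30, -9, -55, -69, -146], [-20, 27, -9, -54, -71, -150], [-19, 23, -8, -54, -72, -154], [-16, 21, -7, -53, -73, -159], [-14, 19, -6, -53, -72, -163], [-11, 17, -5, -54, -71, -166], [-7, 16, -4, -54, -69, -170], [-3, 16, -4, -54, -67, -172], [0, 17, -4, -55, -64, -174]]
```

```bash
python3 - <<'E'
from h import *
a=np.radians(30);o=rpy(np.cos(a)*u-np.sin(a)*Z,hy);s=tcp(0,a)-.006*Z
env.goto(s-.08*u+.15*Z,o)
env.move_straight(s-.08*u)
print('bump',env.move_straight(s,rate=.08,force_limit=5))
f0=np.array(env.read_state()['force'])
for th in(0,.15,.3,.45):
    env.move_straight(tcp(th,a),rate=.05)
    print(th,np.round(env.read_state()['force']-f0,2))
st=env.read_state();print(st['clock'],st['position'],tcp(.45,a))
ims=[env.grab_frame('side')['image'][140:270,170:345],env.grab_frame('wrist')['image']]
cv2.imwrite('pics/l1.png',np.hstack([cv2.resize(ims[0],(400,297)),cv2.resize(ims[1],(396,297))]))
E
```

```text
bump False
0 [-0.42 -0.48  0.08]
0.15 [ 0.23 -0.29 -0.47]
0.3 [ 0.77 -0.57 -0.12]
0.45 [ 1.3  -0.   -0.17]
12.1833 [ 0.5306931  -0.03115959  0.15372728] [ 0.53062511 -0.03116071  0.15349731]
```

View pics/l1.png

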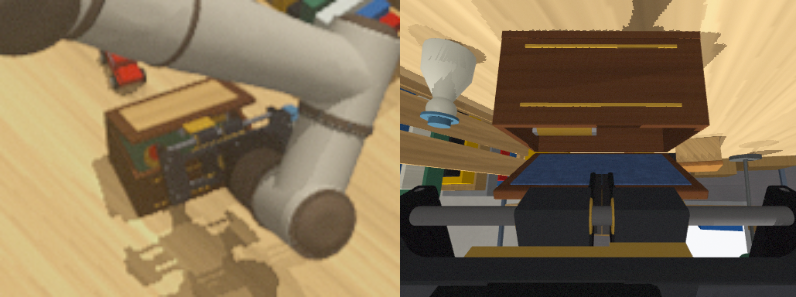

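The lid is up about 0.45 rad, with the fingertips under it at the tab and the box unmoved. I'll continue the swing.

```bash
python3 - <<'E'
from h import *
a=np.radians(30)
for th in np.arange(.65,1.86,.2):
    env.move_straight(tcp(th,a),rate=.05)
    print(round(th,2),np.round(env.read_state()['force'],2))
env.dwell(.3)
p=tcp(1.85,a)
env.move_straight(p-.07*u,rate=.1)
env.move_straight(p-.12*u+.12*Z,rate=.2)
st=env.read_state();print(st['clock'],st['position'])
c=np.array([q[0],q[1],0])+.05*hy-.03*u   # over button half
for P in(c+.38*Z,):
    env.goto(P,rpy([0,0,-1],-hy))
st=env.read_state();print(st['clock'],st['joint_positions'])
ims=[]
for n in('top','side','wrist'):
    g=env.grab_frame(n);ims.append(g['image'])
    for t in('start_top','lid'):
        r=env.search_frame(g,t);print(n,t,[(np.round(d['xyz'],4).tolist(),d['score']) for d in r[:2]])
    m=env.trace(g,'start_top');print('mask',[(d['score'],d['mask'].sum(),world(g,[x.mean() for x in np.nonzero(d['mask'])[::-1]],.08).round(4)) for d in m[:2]])
cv2.imwrite('pics/o1.png',np.hstack([cv2.resize(ims[1][110:290,150:390],(400,300)),cv2.resize(ims[2],(400,300))]))
E
```

```text
0.65 [ 0.13 -0.93 -0.74]
0.85 [ 0.18 -0.3  -0.34]
1.05 [ 0.16 -0.8  -0.36]
1.25 [ 0.63 -0.24  0.33]
1.45 [ 0.08 -0.13 -0.07]
1.65 [-0.06  0.45  0.99]
1.85 [ 0.47 -0.29  0.27]
19.325 [0.54470131 0.01710071 0.34909959]
21.3167 [ 2.13181701e+01  4.92768654e+00 -1.61228008e-01 -2.54892061e-02
 -8.49712514e+01  1.41697024e+02]
top start_top []
top lid [([0.6371, 0.121, 0.1751], 0.66)]
mask []
side start_top [([0.5018, 0.0342, 0.0841], 0.46)]
side lid [([0.5789, 0.1235, 0.1713], 0.76)]
mask []
wrist start_top [([0.5104, 0.0382, 0.0827], 0.49)]
wrist lid []
mask [(0.68, np.int64(184), array([0.5067, 0.0379, 0.08  ]))]
```

View pics/o1.png

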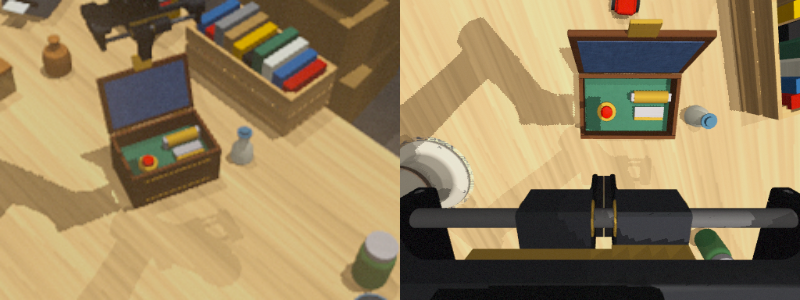

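The lid rests wide open. Next I'll flip the wrist so the camera side faces away from the lid, cross-check the button position, and press.

```bash
cat >>h.py <<'E'
def red(g):
    hsv=cv2.cvtColor(g['image'],cv2.COLOR_BGR2HSV);m=(((hsv[...,0]<6)|(hsv[...,0]>174))&(hsv[...,1]>170)&(hsv[...,2]>90)).astype(np.uint8)
    n,_,s,c=cv2.connectedComponentsWithStats(m)
    return [(s[i,4],world(g,c[i],.08)) for i in range(1,n) if s[i,4]>8 and np.linalg.norm(world(g,c[i],.08)[:2]-[.507,.038])<.03]
E
python3 - <<'E'
from h import *
for n in('wrist','side','top'):print(n,red(env.grab_frame(n)))
B=np.array([.5067,.0379,0])
env.goto(B+.3*Z,rpy([0,0,-1],hy))
g=env.grab_frame('wrist');print('w2',red(g),g['position'],env.read_state()['clock'])
m=env.trace(g,'start_top');print([(d['score'],d['mask'].sum(),world(g,[x.mean() for x in np.nonzero(d['mask'])[::-1]],.08).round(4)) for d in m[:2]])
E
```

```text
wrist [(np.int32(169), array([0.50518864, 0.03853635, 0.08      ]))]
side [(np.int32(19), array([0.50011349, 0.03288258, 0.08      ]))]
top []
w2 [(np.int32(244), array([0.50491283, 0.03585847, 0.08      ]))] [ 0.48154052 -0.04266151  0.46156295] 24.7833
[(0.58, np.int64(242), array([0.5039, 0.0363, 0.08  ]))]
```

```bash
python3 - <<'E'
from h import *
B=np.array([.505,.0375,0])
env.move_straight(B+.11*Z,rate=.15)
f0=np.array(env.read_state()['force'])
print('early',env.move_straight(B+.084*Z,rate=.05,force_limit=4))
for z in(.080,.078,.076,.075,.074,.073,.072):
    h=env.move_straight(B+z*Z,rate=.02,force_limit=14)
    s=env.read_state();print(z,h,s['position'].round(4),np.round(s['force']-f0,2))
    if h or s['force'][2]-f0[2]>12:break
env.dwell(.2)
env.move_straight(B+.13*Z,rate=.1)
env.move_straight(B+.33*Z,rate=.2)
s=env.read_state();print(s['clock'],np.round(s['force']-f0,2))
ims=[]
for n in('wrist','side'):
    g=env.grab_frame(n);ims.append(g['image']);print(n,red(g))
cv2.imwrite('pics/p1.png',np.hstack([cv2.resize(ims[1][110:290,150:390],(400,300)),cv2.resize(ims[0],(400,300))]))
E
```

```text
early False
0.08 False [0.5054 0.0376 0.0803] [0.42 0.01 2.27]
0.078 False [0.5054 0.0377 0.0783] [-1.56 -1.32  3.34]
0.076 False [0.5054 0.0377 0.0762] [-0.87  0.21  4.28]
0.075 False [0.5054 0.0376 0.0752] [0.32 0.15 3.92]
0.074 False [0.5054 0.0376 0.0744] [0.1  0.23 6.57]
0.073 False [0.5054 0.0376 0.0743] [-2.82 -0.08 11.96]
0.072 False [0.5055 0.0376 0.0742] [-4.99  1.12 17.69]
30.85 [ 0.09 -0.95  0.49]
wrist [(np.int32(211), array([0.50479091, 0.03594707, 0.08      ]))]
side [(np.int32(13), array([0.50218576, 0.03317896, 0.08      ]))]
```

View pics/p1.png

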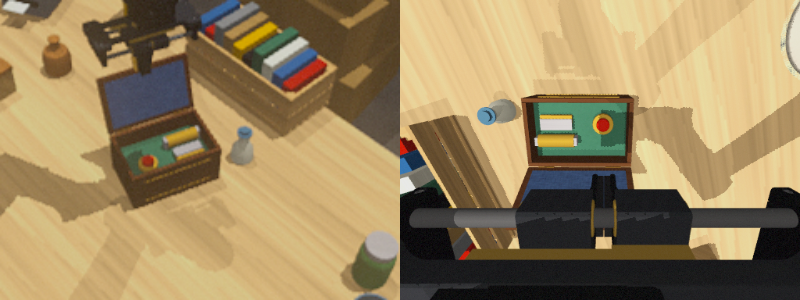

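```bash
python3 - <<'E'
from h import *
for n in('top',):
    g=env.grab_frame(n)
    for t in('lid','toy_truck','figurine'):print(t,[(np.round(d['xyz'],3).tolist(),d['score']) for d in env.search_frame(g,t)[:1]])
print(env.read_state()['clock']);env.close_job()
E
```

```text
lid [([0.508, 0.127, 0.163], 0.73)]
toy_truck [([0.642, 0.292, 0.03], 0.5)]
figurine [([0.701, -0.046, 0.049], 0.5)]
31.15
the job is handed in; nothing more can be done
```

The job is handed in at 31 s of the 51 s allowed: the lid stands wide open by itself and the red button was pressed fully and released. No verdict is reported, and one last check, on the toy truck, disagreed.

- **Lid:** With the shut fingertips under the brass tab, I swung it up at about 0.05 m/s to roughly 1.85 rad. It then settled on its stop by itself. Force readings during the swing stayed under about 2 N, and later pictures show it still leaning back open.
- **Button:** I pressed it straight down. Resistance began at a height of about 80 mm. The force rose to about 4–5 N through the travel, then hit a hard stop at 74.2–74.4 mm, with a peak of about 18 N. That matches the full 6 mm of travel. I then lifted clear, and the force returned to about zero.
- **Box:** I saw no shift of the box. The red button was found within about 1 mm of the same place in the wrist pictures before and after the press.
- **Other things:** The figurine is where it was, to about 2 mm. For the toy truck, the last top-camera reading was about 45 mm from the first, at a low score of 0.5. The arm and the open lid partly hid it by then, so I take this as a detection error, because nothing was moved near the truck. I did not confirm that with a clear view.
- **Not measured:** I did not measure that the button sprang back. It looks up in the last picture, though the picture is shaded.

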